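# Line up the hinge knuckles of a display-case door for pinning

### The arm

A 7-joint arm with a two-finger parallel gripper is mounted at the origin on the work surface. World frame = base frame: x ahead of the robot, y to its left, z up, the work surface at z = 0. Lengths are in m, angles in degrees, forces in N, time in s.
With the tool pointing down it reaches from about 0.425 to 0.875 m from the base axis. Payload 4.7 kg.
Tool frame: the origin (TCP) lies at the very end of the fingers, on their centre line; the grasp point (between the pads) lies 19 mm behind it; z points along the fingers, y is the direction in which the jaws open and shut (so a half turn about z gives the same grasp; the last joint's range is limited). The gripper opens to 87 mm and grips with 3 to 60 N. Pads are 19 mm wide; open, the fingers measure 117 mm over their backs; the gripper's body (75 mm by 190 mm) begins 51 mm behind the grasp point.
Start: joints at [-66.629, 18.392, -4.016, 83.108, 1.295, 78.541, -3.26], TCP at [0.249, 0.6, 0.223] pointing down, gripper open.
Joint ranges: [-163.93, 163.93], [-17.29, 119.83], [-79.2, 71.16], [3.27, 140.29], [-89.18, 269.18], [5.43, 117.66], [-154.24, 154.24]. Speed limits (degrees/s): [147.25, 147.25, 180, 180, 180, 180, 180].

### API

Orientations are given as [roll, pitch, yaw] about the fixed x, y, z axes, in that order (R = Rz(yaw) Ry(pitch) Rx(roll)).
In Python, from cell import env gives the robot as it stands.
- The arm moves only by the tool servo_tool, never from a script. Its argument "increments" is a list that holds one entry, the list of rows, each a list of 7 numbers: the shift along the tool's x, y, z in m, then the turn, a rotation vector about the tool's x, y, z in degrees, then the opening, from -1 (shut) to 1 (fully open). In form: [[[dx, dy, dz, rx, ry, rz, fingers], ...]]. A call has 1 to 20 rows; each row is the pose to reach, as a shift and turn from the pose commanded when the call began, along the tool's axes at that moment; what a row does not reach only later rows make up. A row lasts 1/10 s, in which the tool goes at most 50 mm and 8.59 degrees, less where a joint would pass 70% of its speed; a pose out of reach is approached as far as the arm can. A call with a gripper value outside its range is refused whole. The fingers move at their own pace and stop on an object; "squeeze" is the grip in N (left out, the last holds). Time passes only in rows, so rows that repeat a pose let the fingers close. It gives the time, the measured TCP pose, the force and the opening at its end, in the units of the state.
- env.get_obs(): the state, without advancing time (a new reading comes with each control period).
- env.read_camera(name): name is "side" or "top"; returns a dict with "frame" (480x640x3 uint8, blue, green, red), "intrinsics" (3x3 intrinsics, pixels), "rvec" (rotation vector, rad) and "tvec" (3), from world to camera coordinates, as OpenCV has them. Camera axes: x right, y down, z forward; pixel columns grow to the right and rows downward; lengths in m; the calibration is good to about 2 mm. A picture is of the moment at which its call begins. There is no depth.
- env.sign_off(): hands the job in, once; it reports no verdict.
The state is a dict: "time_s": time; "qpos": joint angles; "joint_velocities": joint speeds; "effort": joint torques, N m; "tool_pos": TCP position; "tool_rot": TCP orientation; "force": force on the tool from outside, world axes, zero at the start; "wrist_torque": the same for the moment, N m; "grip_width": finger opening in m.
Only numpy, scipy, OpenCV 4.12 (cv2) and the standard library are available. Lean on these libraries where they do the work, as an engineer would, in place of code of your own. Each camera call takes 0.05 s, during which the arm holds its last target.

### The job

The brass hinge of a small display case is being put together: pull the knob-headed pin straight up out of the knuckle on the upright jamb block and leave it in the shallow wooden tray. Then pick up the loose wooden door stile and bring its two brass knuckles over and under the jamb's knuckle so that the three holes line up upright and a straight pin could be dropped through them. Finish while still holding the stile there in the gripper, in the air and not touching the jamb block or its knuckle, and leave the other tools on the bench where they are.

Things in the scene. Friction and masses are not known exactly. Their poses are not given: they have to be found in the camera images.
- jamb_bore (a point): Centre of the hole in the jamb's brass knuckle, half-way up it, 81 mm above the bench; z is the hole's axis (upright), axes as jamb. Knuckle: outside 20 mm, hole 10 mm, 20 mm tall (71 to 91 mm above the bench). The point is 43 mm from jamb along its +y, 18 mm from the post's face, 15 mm from the brass leaf's face. The stile comes in level from the +y side.
- pin_knob (a point): Centre of the round knob of the loose steel pin (70 g): 24 mm across, 20 mm tall; below it a collar 16 mm across, 5 mm tall, and a shaft 6 mm thick, 30 mm long with a round tip. z runs from tip to knob. It starts upright in the jamb's knuckle, its collar on the knuckle (knob centre 106 mm above the bench, tip 61 mm), with 2 mm of play; only its weight resists.
- stile_center (a point): Centre of the loose wooden door stile, standing upright on the bench, 36 mm up: block 70 mm (x) x 22 mm (y) x 72 mm (z), about 130 to 210 g. At its -x end is a brass leaf with two knuckles one above the other. The 22 mm thickness can be gripped from above.
- stile_bore (a point): Middle of the gap between the stile's two knuckles, on their holes' axis (z): 53 mm from the stile's centre along its -x, mid-thickness, 36 mm above its underside. Knuckles: outside 20 mm, hole 10 mm, 18 mm tall, 4 to 22 and 50 to 68 mm above the underside: the 28 mm gap leaves 4 mm above and below the jamb's knuckle. Leaf face 15 mm from here. Bring this point to jamb_bore.
- tray: Shallow open wooden tray, fixed to the bench, 160 mm (x) x 130 mm (y), 18 mm tall, walls and floor 5 mm thick. Origin at the centre of its underside.
- jamb: The fixed jamb block: a wooden post 56 mm (x) x 50 mm (y), top 110 mm above the bench, on a dark steel base plate 8 mm thick. A brass leaf 40 mm wide, 3 mm thick on its +y face carries the one knuckle. Origin on the bench under the middle of the post; +y points from the post to its knuckle, z up.
- stile: The door stile. Origin at the centre of its underside.
- pin: The hinge pin. Origin at its tip, 45 mm from the centre of its knob.
- hammer_grip (a point): Bystander: a hammer lying on the bench; a point on its handle.
- file_grip (a point): Bystander: a small hand tool with a wooden handle lying on the bench; a point on its handle.
- mandrel: Bystander: a tapered steel ring mandrel 250 mm long and 26 mm thick, lying on the bench; origin at the centre of its thick end.
- block: Bystander: a dark steel bench block 100 x 75 x 30 mm; origin at the centre of its underside.
- flask: Bystander: an amber glass bottle 80 mm across, 150 mm tall; origin under its centre.
- dish: Bystander: a white ceramic dish 90 mm across, 28 mm tall; origin under its centre.
- collar: Bystander: a steel ring 34 mm across, 12 mm tall, flat on the bench; origin under its centre.
Not all that is in view belongs to the job. Of the things shaped like the stile, the wooden one is meant.

How it is judged:
By the outcome, as a careful person would: the job done as asked, in the order asked, and still so for the second after the job is handed in, while the arm keeps its last pose, push and grip.
It also fails if it takes over 51 s, if anything falls off the work surface, if the arm or the gripper's body presses on something with over 40 N, if the wrist force passes 120 N, or if a joint passes its speed limit or range.

## Working session

There is one attempt and no reset: what is moved stays moved. The work goes in short steps, Python scripts to look and compute and a tool call to move; the robot and the scene stay as the last step left them, time stands still between calls to the robot, and variables do not carry over. Pictures are saved under pics/ and viewed, and the job is handed in when it is done.

Besides the shell and the picture viewer there is one more tool, called after ">>>" as a command line: name --argument value ..., lists and objects as JSON in quotes. servo_tool: Moves the arm, as the interface text tells. Its arguments: {"type":"object","properties":{"increments":{"type":"array","items":{"type":"array","items":{"type":"array","items":{"type":"number"}}}},"squeeze":{"type":"number"}},"required":["increments"]}

```bash
mkdir -p pics; ls
cat > h.py <<'E'
import numpy as np, cv2
from cell import env
def cam(n,f=None):
    c=env.read_camera(n)
    c={k:np.array(v) for k,v in c.items()}
    if f: cv2.imwrite('pics/'+f,c['frame'])
    np.savez('pics/'+n+'.npz',**c)
    return c
def ld(n): return dict(np.load('pics/'+n+'.npz'))
def ray(c,u,v):
    K=c['intrinsics'].astype(float);R=cv2.Rodrigues(c['rvec'].astype(float))[0];t=c['tvec'].reshape(3)
    d=R.T@np.linalg.solve(K,[u,v,1]);o=-R.T@t
    return o,d/np.linalg.norm(d)
def onz(c,u,v,z):
    o,d=ray(c,u,v);return o+d*(z-o[2])/d[2]
def tri(c1,p1,c2,p2):
    A=np.zeros((3,3));b=np.zeros(3);L=[ray(c1,*p1),ray(c2,*p2)]
    for o,d in L:
        P=np.eye(3)-np.outer(d,d);A+=P;b+=P@o
    x=np.linalg.solve(A,b);return x,[np.linalg.norm((np.eye(3)-np.outer(d,d))@(x-o)) for o,d in L]
def proj(c,X):
    return cv2.projectPoints(np.array(X,float).reshape(-1,3),c['rvec'].astype(float),c['tvec'].astype(float),c['intrinsics'].astype(float),None)[0].reshape(-1,2)
E
python3 - <<'E'
from h import *
for n in('top','side'):
    c=cam(n,n+'0.png'); print(n,ray(c,320,240),c['intrinsics'][0,0])
print(env.get_obs())
E
```

```text
pics
top (array([ 0.27015788, -0.01653632,  1.19403021]), array([ 2.15339002e-01, -9.48441187e-04, -9.76538896e-01])) 586.2172482153544
side (array([ 0.18305116, -0.77499895,  0.81006477]), array([ 0.33429404,  0.69671095, -0.63469785])) 515.0401295792728
{'time_s': 0.1, 'qpos': array([-66.63042066,  18.4373513 ,  -4.01639638,  83.16839252,
         1.29488444,  78.54202673,  -3.25972643]), 'joint_velocities': array([ 0.01779368, -0.08738837, -0.02268362, -0.19857215, -0.00334227,
       -0.01279641, -0.05936835]), 'effort': array([ 7.20686307e-05, -4.92572165e+01, -4.05485937e-01, -3.13400066e+01,
       -6.40702969e-02,  3.95632675e-02,  6.05472451e-05]), 'tool_pos': array([0.24923265, 0.59976861, 0.22153803]), 'tool_rot': array([-1.79897462e+02,  5.13025710e-03,  1.57441102e+02]), 'force': array([ 0.61763984,  0.08973472, -0.69328442]), 'wrist_torque': array([-0.01258227,  0.00218935,  0.01316159]), 'grip_width': 0.08724479464456977}
```

View pics/top0.png

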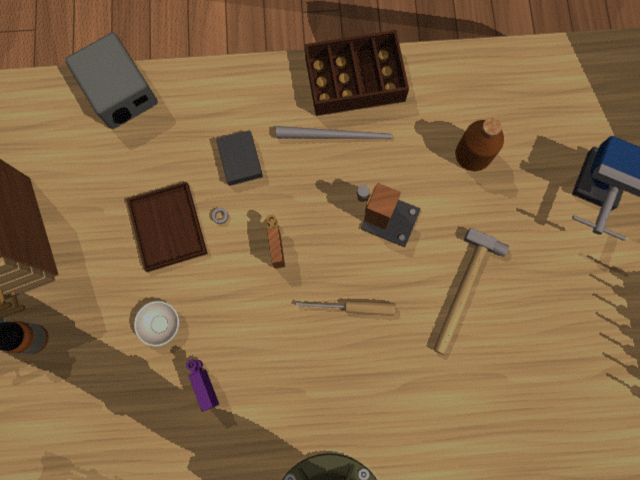

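View pics/side0.png

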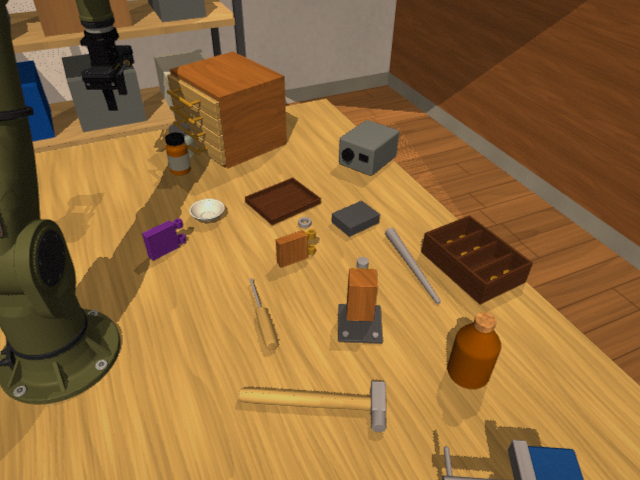

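The two stile-shaped things are the wooden one with brass knuckles (top ~276,242; side ~295,247) and a purple one (top ~201,385; side ~163,240). The wooden one fits the description. The pin's knob is at top ~(363,193). I'll confirm with enlarged crops.

Run:
```python
from h import *
t=ld('top')['frame'];s=ld('side')['frame']
a=cv2.resize(t[160:280,240:440],None,fx=4,fy=4,interpolation=cv2.INTER_CUBIC)
b=cv2.resize(s[220:350,260:400],None,fx=4.2,fy=4.2,interpolation=cv2.INTER_CUBIC)
cv2.imwrite('pics/a0.png',a);cv2.imwrite('pics/b0.png',b)
```

```text
(no output)
```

View pics/a0.png

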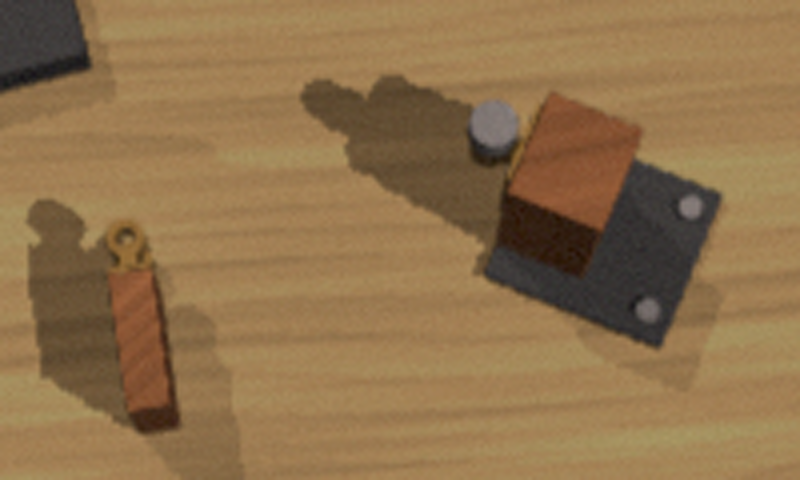

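View pics/b0.png

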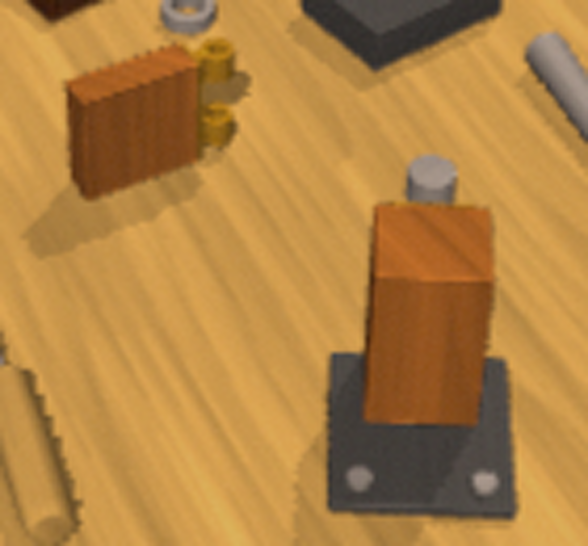

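The crops confirm it: the wooden stile has two brass knuckles at top (271,220), and the knob's top face is at top (363,191). Next I'll measure.

Run:
```python
from h import *
t=ld('top');s=ld('side');f=t['frame']
hsv=cv2.cvtColor(f,cv2.COLOR_BGR2HSV)
for p in [(276,235),(278,263),(385,195),(375,220),(363,191),(363,199),(271,222),(300,200),(272,218)]: print(p,hsv[p[1],p[0]])
def wood(box,vmin):
    x0,y0,x1,y1=box;m=np.zeros(f.shape[:2],np.uint8)
    h=hsv[y0:y1,x0:x1]
    m[y0:y1,x0:x1]=((h[...,0]<13)&(h[...,1]>120)&(h[...,2]>vmin))*255
    cs=cv2.findContours(m,cv2.RETR_EXTERNAL,cv2.CHAIN_APPROX_NONE)[0]
    c=max(cs,key=cv2.contourArea);return c
for nm,box,z in (('stile',(255,205,300,280),.072),('post',(350,175,410,240),.110)):
    c=wood(box,125)
    # polygon in metric coords on plane z
    W=np.array([onz(t,*p[0],z)[:2] for p in c]).astype(np.float32)*1000
    r=cv2.minAreaRect(W);print(nm,len(c),r); 
    print(cv2.boxPoints(r).round(1).tolist())
    mm=f.copy();cv2.drawContours(mm,[c],-1,(0,255,0),1)
    cv2.imwrite('pics/m_%s.png'%nm,cv2.resize(mm[box[1]:box[3],box[0]:box[2]],None,fx=7,fy=7,interpolation=cv2.INTER_NEAREST))
print('knob top',onz(t,363.5,191,.116),tri(t,(363.5,191),s,(363,260.3)))
print('ring',onz(t,271.5,220,.068))
for p in [(128,197),(185,182),(206,255),(148,270)]: print('tray',onz(t,*p,.018))
```

```text
(276, 235) [ 11 152 139]
(278, 263) [ 12 151  64]
(385, 195) [ 11 158 132]
(375, 220) [ 15 191  48]
(363, 191) [ 12  25 131]
(363, 199) [ 14 118  41]
(271, 222) [ 17 156 144]
(300, 200) [ 20 113 165]
(272, 218) [ 17 154  83]
stile 82 ((515.5109252929688, 72.32440185546875), (66.65003967285156, 20.228897094726562), 4.876271724700928)
[[481.3999938964844, 79.5999984741211], [483.20001220703125, 59.400001525878906], [549.5999755859375, 65.0999984741211], [547.9000244140625, 85.19999694824219]]
post 150 ((579.6749877929688, -145.16268920898438), (47.07406234741211, 52.95646286010742), 62.34335708618164)
[[545.2999877929688, -153.6999969482422], [592.2000122070312, -178.3000030517578], [614.0999755859375, -136.60000610351562], [567.0999755859375, -112.0]]
knob top [ 0.59791158 -0.10728046  0.116     ] (array([ 0.59929272, -0.10767355,  0.11620385]), [np.float64(0.001430795538831973), np.float64(0.0014307955388321253)])
ring [0.56577162 0.07551379 0.068     ]
tray [0.64974981 0.37643053 0.018     ]
tray [0.67407673 0.256803   0.018     ]
tray [0.51467381 0.21699201 0.018     ]
tray [0.491933   0.33566533 0.018     ]
```

```bash
cat >> h.py <<'E'
from scipy.spatial.transform import Rotation as Ro
def RR(rpy): return Ro.from_euler('xyz',rpy,degrees=True)
def delta(cp,cr,tp,tr):
    "increment from commanded pose (pos,rpy) to target pose"
    R=RR(cr);d=R.inv().apply(np.array(tp)-np.array(cp));w=(R.inv()*RR(tr)).as_rotvec(degrees=True)
    return d.round(4).tolist(),w.round(2).tolist()
def after(cp,cr,d,w):
    R=RR(cr);return (np.array(cp)+R.apply(d)).round(5).tolist(),(R*Ro.from_rotvec(w,degrees=True)).as_euler('xyz',degrees=True).round(3).tolist()
E
python3 - <<'E'
from h import *
print(delta([.249,.6,.223],[180,0,157.44],[.599,-.1073,.16],[180,0,62.8]))
# refine stile & jamb with side view, for later
s=ld('side');t=ld('top')
print(proj(s,[[.599,-.1073,.116],[.599,-.1073,.081],[.5797,-.1452,.11]]))
E
```

```text
([-0.5946, -0.5189, 0.063], [0.0, -0.0, 94.64])
[[362.1058664  260.52410009]
 [360.960283   273.1311267 ]
 [362.46743935 277.10632937]]
```

>>> servo_tool --increments '[[[-0.595,-0.519,0.04,0,0,94.6,1],[-0.595,-0.519,0.04,0,0,94.6,1],[-0.595,-0.519,0.04,0,0,94.6,1],[-0.595,-0.519,0.04,0,0,94.6,1],[-0.595,-0.519,0.04,0,0,94.6,1],[-0.595,-0.519,0.04,0,0,94.6,1],[-0.595,-0.519,0.04,0,0,94.6,1],[-0.595,-0.519,0.04,0,0,94.6,1],[-0.595,-0.519,0.04,0,0,94.6,1],[-0.595,-0.519,0.04,0,0,94.6,1],[-0.595,-0.519,0.04,0,0,94.6,1],[-0.595,-0.519,0.04,0,0,94.6,1],[-0.595,-0.519,0.04,0,0,94.6,1],[-0.595,-0.519,0.04,0,0,94.6,1],[-0.595,-0.519,0.04,0,0,94.6,1],[-0.595,-0.519,0.04,0,0,94.6,1],[-0.595,-0.519,0.04,0,0,94.6,1],[-0.595,-0.519,0.04,0,0,94.6,1],[-0.595,-0.519,0.04,0,0,94.6,1],[-0.595,-0.519,0.04,0,0,94.6,1]]]'

```text
time_s: 2.1
tool_pos: [0.5996, -0.1052, 0.1825]
tool_rot: [-180.0, -0.1, 63.0]
force: [0.0, 0.7, -0.0]
grip_width: 0.0867
```

Run:
```python
from h import *
print(after([.249,.6,.223],[180,0,157.44],[-.595,-.519,.04],[0,0,94.6]))
t=cam('top');s=cam('side');o=env.get_obs();print(o['tool_pos'],o['tool_rot'],o['qpos'])
a=cv2.resize(t['frame'][130:250,290:450],None,fx=3.7,fy=3.7,interpolation=cv2.INTER_CUBIC)
b=cv2.resize(s['frame'][190:350,290:430],None,fx=2.75,fy=2.75,interpolation=cv2.INTER_CUBIC)
b=cv2.resize(b,None,fx=a.shape[0]/b.shape[0],fy=a.shape[0]/b.shape[0])
x=np.hstack([a,b]);x=cv2.resize(x,(800,int(800*x.shape[0]/x.shape[1])));cv2.imwrite('pics/c1.png',x)
```

```text
([0.59935, -0.10756, 0.183], [180.0, 0.0, 62.84])
[ 0.59970329 -0.10563829  0.18274133] [-1.79990445e+02 -5.38528879e-02  6.29770288e+01] [-21.50259246  16.33812909  35.01216479  93.5751715   -9.76559134
  73.15303836 -11.76028053]
```

View pics/c1.png

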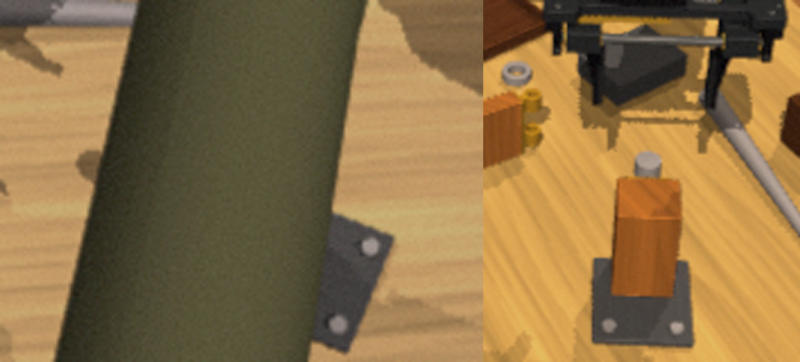

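The side view shows the open jaws straddling the knob; the arm hides it in the top view. I'll go down and close.

>>> servo_tool --increments '[[[0,0,0.03,0,0,0,1],[0,0,0.06,0,0,0,1],[0,0,0.08,0,0,0,1],[0,0,0.095,0,0,0,1],[0,0,0.095,0,0,0,1]]]'

```text
time_s: 2.7
tool_pos: [0.5983, -0.1064, 0.0856]
tool_rot: [-179.8, 0.1, 62.9]
force: [-0.1, -0.6, -0.2]
grip_width: 0.0871
```

Run:
```python
from h import *
s=cam('side');o=env.get_obs();print(o['tool_pos'],o['tool_rot'],o['force'])
b=cv2.resize(s['frame'][190:350,270:450],None,fx=3.5,fy=3.5,interpolation=cv2.INTER_CUBIC)
cv2.imwrite('pics/c2.png',b)
```

```text
[ 0.59938685 -0.10676109  0.08719492] [-1.79937721e+02  1.87717938e-02  6.28766722e+01] [ 0.51756876  0.45348773 -0.19404846]
```

View pics/c2.png

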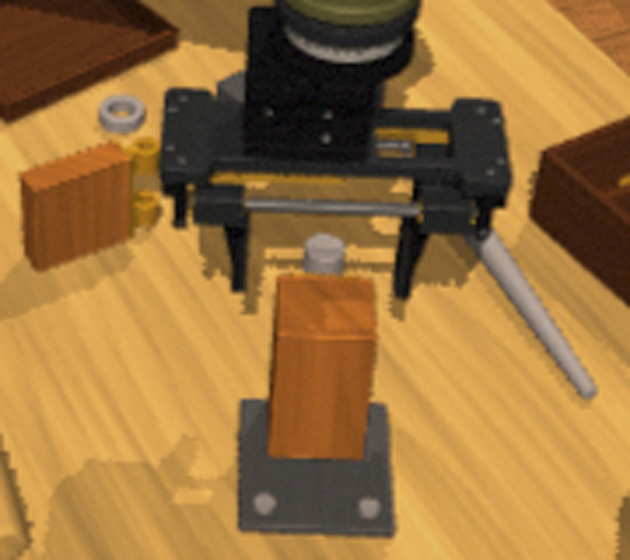

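The knob (c2 ≈ 324,255) is centred between the fingers. Closing now.

>>> servo_tool --increments '[[[0,0,0,0,0,0,-1],[0,0,0,0,0,0,-1],[0,0,0,0,0,0,-1],[0,0,0,0,0,0,-1],[0,0,0,0,0,0,-1],[0,0,0,0,0,0,-1],[0,0,0,0,0,0,-1],[0,0,0,0,0,0,-1],[0,0,0,0,0,0,-1],[0,0,0,0,0,0,-1]]]' --squeeze 25

```text
time_s: 3.75
tool_pos: [0.5997, -0.1073, 0.0875]
tool_rot: [-180.0, -0.0, 62.8]
force: [-0.3, 0.0, 0.3]
grip_width: 0.0232
```

>>> servo_tool --increments '[[[0,0,-0.01,0,0,0,-1],[0,0,-0.02,0,0,0,-1],[0,0,-0.035,0,0,0,-1],[0,0,-0.06,0,0,0,-1],[0,0,-0.09,0,0,0,-1],[0,0,-0.12,0,0,0,-1],[0,0,-0.12,0,0,0,-1],[0,0,-0.12,0,0,0,-1]]]'

```text
time_s: 4.55
tool_pos: [0.6003, -0.1075, 0.2093]
tool_rot: [179.9, -0.1, 62.8]
force: [0.1, -0.0, -0.9]
grip_width: 0.0231
```

Run:
```python
from h import *
s=cam('side');o=env.get_obs();print(o['tool_pos'],o['tool_rot'],o['force'],o['grip_width'])
b=cv2.resize(s['frame'][150:330,270:450],None,fx=3.3,fy=3.3,interpolation=cv2.INTER_CUBIC)
cv2.imwrite('pics/c3.png',b)
```

```text
[ 0.59961966 -0.10723236  0.20790176] [ 1.79990563e+02 -2.89347290e-02  6.28406975e+01] [-1.09923413  0.58519968 -1.54100112] 0.023219399143326727
```

View pics/c3.png

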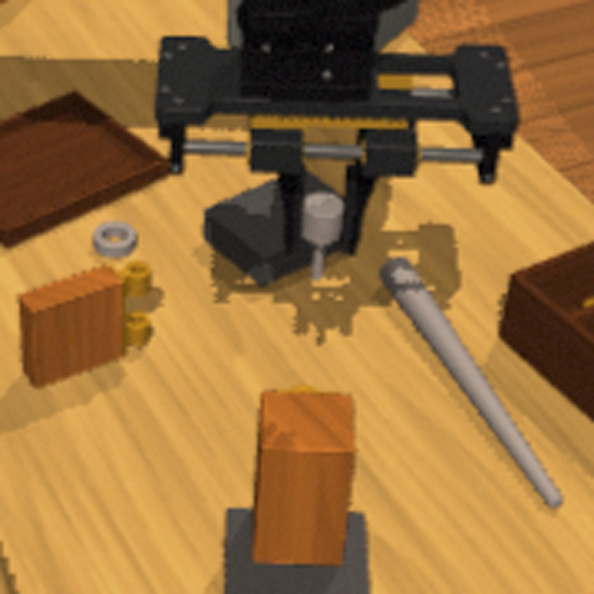

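The pin is out and held between the fingers, with its shaft visible at c3 ≈ (318,262). The wooden stile hasn't moved. Next is the tray.

Run:
```python
from h import *
c=np.array([.5825,.2965]);u=np.array([np.cos(np.radians(104)),np.sin(np.radians(104))])
R=RR([180,0,104])*Ro.from_euler('y',-35,degrees=True)
z=R.as_matrix()[:,2];tip=np.r_[c-.022*u,.009]
tcp=tip-.026*z;print(z,tip,tcp)
cp,cr=[.59935,-.10756,.208],[180,0,62.84]
d,w=delta(cp,cr,np.r_[tcp[:2],.15],[180,0,104]);print(d,w)
d=np.round(d,3);p,r=after(cp,cr,d,[0,0,-41]);print(p,r)
rt=R.as_euler('xyz',degrees=True)
print(delta(p,r,np.r_[tcp[:2],.08],rt),delta(p,r,tcp,rt))
```

```text
[ 0.1387607  -0.55653876 -0.81915204] [0.58782228 0.27515349 0.009     ] [0.5842145  0.2896235  0.03029795]
[0.3465, -0.1948, 0.058] [0.0, 0.0, -41.16]
[0.58379, 0.2893, 0.15] [180.0, 0.0, 103.84]
([0.0002, 0.0005, 0.07], [-0.05, -35.0, -0.15]) ([0.0002, 0.0005, 0.1197], [-0.05, -35.0, -0.15])
```

>>> servo_tool --increments '[[[0.346,-0.195,0,0,0,-41,-1],[0.346,-0.195,0,0,0,-41,-1],[0.346,-0.195,0,0,0,-41,-1],[0.346,-0.195,0,0,0,-41,-1],[0.346,-0.195,0,0,0,-41,-1],[0.346,-0.195,0,0,0,-41,-1],[0.346,-0.195,0.058,0,0,-41,-1],[0.346,-0.195,0.058,0,0,-41,-1],[0.346,-0.195,0.058,0,0,-41,-1],[0.346,-0.195,0.058,0,0,-41,-1],[0.346,-0.195,0.058,0,0,-41,-1],[0.346,-0.195,0.058,0,0,-41,-1],[0.346,-0.195,0.058,0,0,-41,-1]]]'

```text
time_s: 5.9
tool_pos: [0.5855, 0.2874, 0.1508]
tool_rot: [179.9, 0.0, 103.6]
force: [-0.6, -0.9, -1.0]
grip_width: 0.0232
```

>>> servo_tool --increments '[[[0,0,0.02,0,-8,0,-1],[0,0,0.04,0,-16,0,-1],[0,0,0.06,0,-24,0,-1],[0,0,0.07,0,-32,0,-1],[0,0,0.08,0,-35,0,-1],[0,0,0.09,0,-35,0,-1],[0,0,0.09,0,-35,0,-1],[0,0,0.09,0,-35,0,-1]]]'

```text
time_s: 6.7
tool_pos: [0.5858, 0.2874, 0.0612]
tool_rot: [179.9, 35.0, 103.5]
force: [-0.0, -0.2, 0.1]
grip_width: 0.0232
```

Run:
```python
from h import *
s=cam('side','c4.png');o=env.get_obs();print(o['tool_pos'],o['tool_rot'],o['force'],o['grip_width'])
b=cv2.resize(s['frame'][90:270,190:390],None,fx=3,fy=3,interpolation=cv2.INTER_CUBIC)
cv2.imwrite('pics/c4.png',b)
```

```text
[0.58594547 0.28757411 0.06160391] [179.80736247  34.92771965 103.52074104] [-0.12863778  0.27448581 -0.16284344] 0.022820525893607422
```

View pics/c4.png

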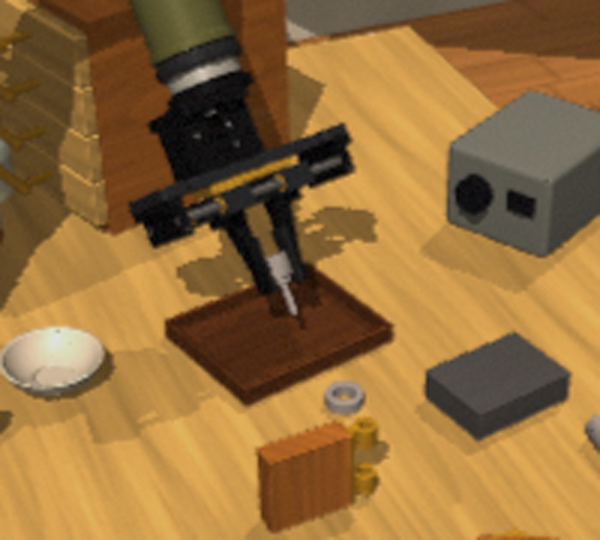

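>>> servo_tool --increments '[[[0.008,0,0.011,0,0,0,-1],[0.014,0,0.02,0,0,0,-1],[0.0165,0,0.0235,0,0,0,-1],[0.0165,0,0.0235,0,0,0,-1],[0.0165,0,0.0235,0,0,0,-1]]]'

```text
time_s: 7.25
tool_pos: [0.5842, 0.2895, 0.0307]
tool_rot: [-180.0, 35.0, 103.8]
force: [-0.2, 0.6, -0.2]
grip_width: 0.0229
```

>>> servo_tool --increments '[[[0,0,0,0,0,0,-0.3],[0,0,0,0,0,0,-0.2],[0,0,0,0,0,0,0.1],[0,0,0,0,0,0,0.3],[0,0,0,0,0,0,0.4],[0,0,0,0,0,0,0.4],[0,0,0,0,0,0,0.4],[-0.015,0,-0.02,0,0,0,0.4],[-0.04,0,-0.05,0,0,0,0.4],[-0.07,0,-0.1,0,0,0,0.4],[-0.07,0,-0.1,0,0,0,0.4],[-0.07,0,-0.1,0,0,0,0.4]]]'

```text
time_s: 8.45
tool_pos: [0.5854, 0.2906, 0.1555]
tool_rot: [179.7, 34.8, 103.7]
force: [0.3, 0.1, 0.5]
grip_width: 0.0609
```

Run:
```python
from h import *
s=cam('side');o=env.get_obs();print(o['tool_pos'],o['tool_rot'],o['force'],o['grip_width'])
b=cv2.resize(s['frame'][90:270,190:390],None,fx=3,fy=3,interpolation=cv2.INTER_CUBIC)
cv2.imwrite('pics/c5.png',b)
p,r=after([.58379,.2893,.15],[180,0,103.84],[0,0,.09],[0,-35,0])
p,r=after(p,r,[.0165,0,.0235],[0,0,0]);p,r=after(p,r,[-.07,0,-.1],[0,0,0]);print(p,r)
```

```text
[0.58428359 0.29000265 0.15320658] [179.92737976  34.91933162 103.80296717] [-0.12093291 -0.28198427 -0.87619464] 0.06091539230972641
[0.58378, 0.28936, 0.15336] [180.0, 35.0, 103.84]
```

View pics/c5.png

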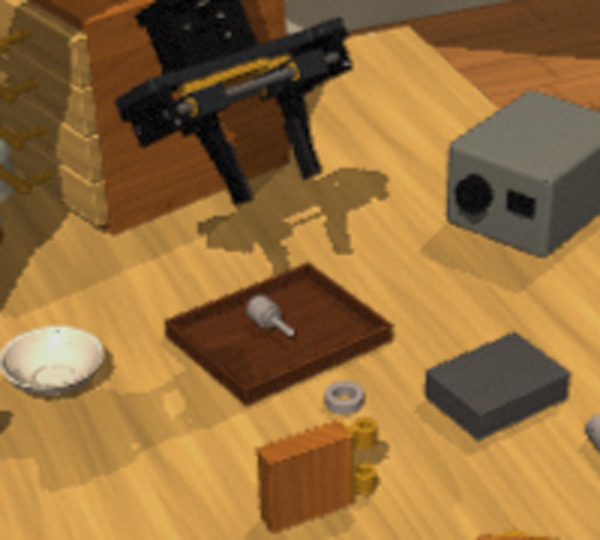

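The pin lies in the tray (c5 ≈ 270,315). Jamb and stile should now be clear of the arm, so I'll take precise measurements of both bores.

Run:
```python
from h import *
t=cam('top','top5.png');
f=t['frame']
a=cv2.resize(f[170:260,340:430],None,fx=6,fy=6,interpolation=cv2.INTER_CUBIC)
b=cv2.resize(f[190:280,245:290],None,fx=6,fy=6,interpolation=cv2.INTER_CUBIC)
cv2.imwrite('pics/d5.png',np.hstack([a,b[:540]])[:, :800])
s=ld('side')['frame']
cv2.imwrite('pics/e5.png',np.hstack([cv2.resize(s[225:275,265:325],None,fx=6.5,fy=6.5,interpolation=cv2.INTER_CUBIC),cv2.resize(s[250:300,330:390],None,fx=6.5,fy=6.5,interpolation=cv2.INTER_CUBIC)]))
```

```text
(no output)
```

View pics/d5.png

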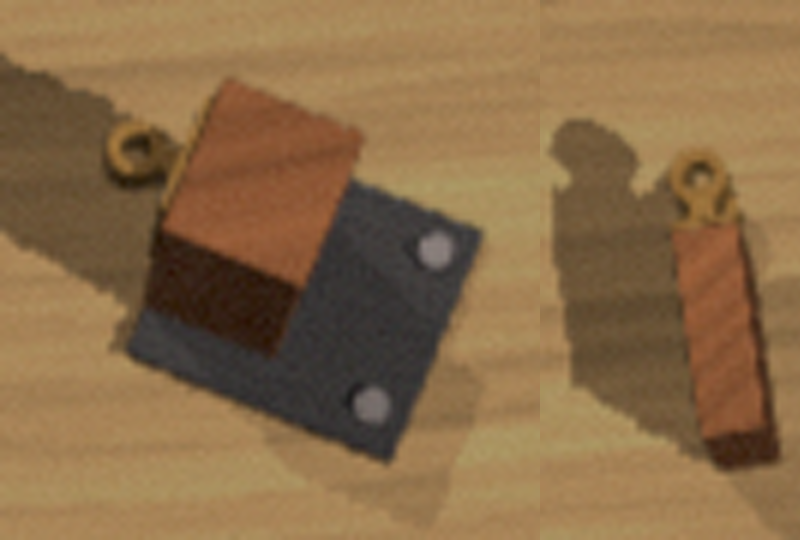

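View pics/e5.png

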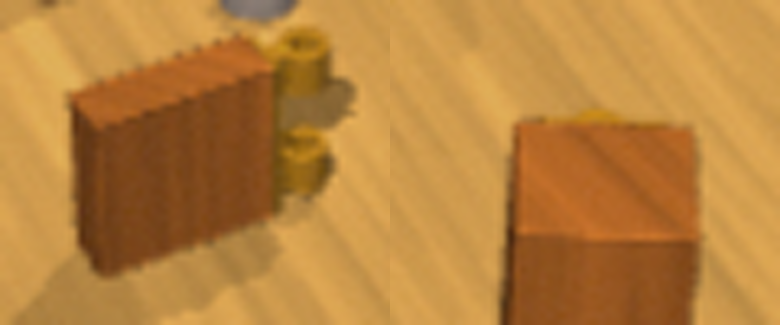

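```bash
cat > m.py <<'E'
from h import *
from scipy.optimize import least_squares
t=ld('top');s=ld('side')
def T(p,x0=340,y0=170,off=0): return ((p[0]-off+.5)/6-.5+x0,(p[1]+.5)/6-.5+y0)
def S(p,x0,y0,off=0): return ((p[0]-off+.5)/6.5-.5+x0,(p[1]+.5)/6.5-.5+y0)
postT=[T(p) for p in [(230,78),(365,132),(298,290),(163,232)]]
postS=[S(p,330,250,390) for p in [(515,124),(692,128),(697,240),(512,235)]]
stT=[T(p,245,190,540) for p in [(673,226),(741,222),(770,428),(704,438)]]
stS=[S(p,265,225) for p in [(243,37),(276,70),(104,130),(72,95)]]
def fit(W,size,lab):
    # W world corner list (order around), size (a along W0->W1, b)
    a,b=size;L=np.array([[-a,-b],[a,-b],[a,b],[-a,b]])/2
    if np.cross(W[1]-W[0],W[2]-W[1])<0: L[:,1]*=-1
    A=W-W.mean(0);H=L.T@A;U,_,V=np.linalg.svd(H);R=(V.T@U.T)
    res=W-W.mean(0)-L@R.T
    v=R[:,0];print(lab,W.mean(0).round(4),'edge0 dir',np.degrees(np.arctan2(v[1],v[0])).round(2),'res',(1000*res).round(1).tolist())
pl=lambda c,P,z:np.array([onz(c,*p,z)[:2] for p in P])
np.seterr(all='ignore');import warnings;warnings.filterwarnings('ignore')
fit(pl(t,postT,.11),(56,50) and (.056,.050),'post top')
fit(pl(s,postS,.11),(.056,.050),'post side')
fit(pl(t,stT,.072),(.022,.07),'stile top')
fit(pl(s,stS,.072),(.022,.07),'stile side')
print('jamb ring top',onz(t,*T((136,151)),.091))
rT=T((699,176),245,190,540);rS=S((302.5,42.5),265,225)
print('stile ring',onz(t,*rT,.068),onz(s,*rS,.068),tri(t,rT,s,rS))
for i in range(4):print(tri(t,stT[i],s,stS[i])[0].round(4))
E
python3 m.py
```

```text
post top [ 0.579  -0.1448] edge0 dir -117.52 res [[0.5, -5.5], [5.3, 2.5], [-1.0, 5.7], [-4.8, -2.7]]
post side [ 0.5794 -0.1459] edge0 dir -27.04 res [[0.6, -1.4], [-0.1, 0.2], [-0.5, 1.1], [0.0, 0.1]]
stile top [0.5154 0.071 ] edge0 dir -85.26 res [[1.3, 0.4], [-0.7, -0.0], [-0.3, 0.0], [-0.3, -0.4]]
stile side [0.5167 0.0703] edge0 dir -84.75 res [[-1.8, -0.3], [-0.7, -0.2], [1.8, 0.2], [0.7, 0.4]]
jamb ring top [ 0.59805578 -0.10630552  0.091     ]
stile ring [0.56804372 0.07622629 0.068     ] [0.56876696 0.07731366 0.068     ] (array([0.56798539, 0.07609402, 0.06905434]), [np.float64(0.0002189831163390835), np.float64(0.00021898311633919862)])
[0.5501 0.0855 0.0708]
[0.5513 0.0628 0.0716]
[0.483  0.0569 0.0716]
[0.4804 0.0785 0.072 ]
```

Measured: jamb bore ≈ (0.5988, −0.1070) with jamb +y at about 62.7°. The stile centre is ≈ (0.5155, 0.0712) and its knuckles point at about 5.0°. Both cameras and the ring fits agree to about 1 mm.

Run:
```python
from h import *
cp,cr=[.58378,.28936,.15336],[180,35,103.84]
R=RR([180,0,103.84])*Ro.from_euler('y',-35,degrees=True);print(R.as_euler('xyz',degrees=True))
print(delta(cp,cr,[.5155,.0712,.16],[180,0,185]))
```

```text
[180.    35.   103.84]
([-0.1639, -0.1185, 0.1067], [-24.73, 28.88, -78.44])
```

>>> servo_tool --increments '[[[-0.164,-0.1185,0.1067,-24.73,28.88,-78.44,0.4],[-0.164,-0.1185,0.1067,-24.73,28.88,-78.44,0.4],[-0.164,-0.1185,0.1067,-24.73,28.88,-78.44,0.4],[-0.164,-0.1185,0.1067,-24.73,28.88,-78.44,0.4],[-0.164,-0.1185,0.1067,-24.73,28.88,-78.44,0.4],[-0.164,-0.1185,0.1067,-24.73,28.88,-78.44,0.4],[-0.164,-0.1185,0.1067,-24.73,28.88,-78.44,0.4],[-0.164,-0.1185,0.1067,-24.73,28.88,-78.44,0.4],[-0.164,-0.1185,0.1067,-24.73,28.88,-78.44,0.4],[-0.164,-0.1185,0.1067,-24.73,28.88,-78.44,0.4],[-0.164,-0.1185,0.1067,-24.73,28.88,-78.44,0.4],[-0.164,-0.1185,0.1067,-24.73,28.88,-78.44,0.4],[-0.164,-0.1185,0.1067,-24.73,28.88,-78.44,0.4],[-0.164,-0.1185,0.1067,-24.73,28.88,-78.44,0.4],[-0.164,-0.1185,0.1067,-24.73,28.88,-78.44,0.4],[-0.164,-0.1185,0.1067,-24.73,28.88,-78.44,0.4],[-0.164,-0.1185,0.1067,-24.73,28.88,-78.44,0.4],[-0.164,-0.1185,0.1067,-24.73,28.88,-78.44,0.4]]]'

```text
time_s: 10.35
tool_pos: [0.5159, 0.0715, 0.1597]
tool_rot: [180.0, 0.0, -175.0]
force: [-0.2, 0.2, 0.3]
grip_width: 0.0607
```

Run:
```python
from h import *
s=cam('side');o=env.get_obs();print(o['time_s'],o['tool_pos'],o['tool_rot'],o['force'],o['grip_width'],o['qpos'].round(1))
b=cv2.resize(s['frame'][140:300,210:390],None,fx=3.5,fy=3.5,interpolation=cv2.INTER_CUBIC)
cv2.imwrite('pics/c6.png',b)
```

```text
10.4 [0.51591913 0.07146303 0.15966764] [ 1.79991447e+02  1.11093920e-02 -1.75002986e+02] [-0.76150751  1.18071065  0.47511153] 0.06137904975652684 [-40.8   5.   31.8 107.2  -2.9  68.5  86.9]
```

View pics/c6.png

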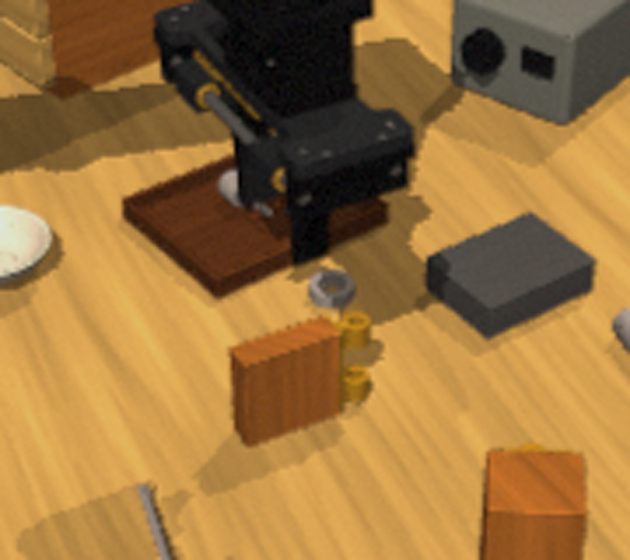

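>>> servo_tool --increments '[[[0,0,0.03,0,0,0,0.4],[0,0,0.07,0,0,0,0.4],[0,0,0.1,0,0,0,0.4],[0,0,0.125,0,0,0,0.4],[0,0,0.136,0,0,0,0.4],[0,0,0.136,0,0,0,0.4],[0,0,0.136,0,0,0,0.4],[0,0,0.136,0,0,0,0.4]]]'

```text
time_s: 11.2
tool_pos: [0.5173, 0.0717, 0.0251]
tool_rot: [180.0, 0.2, -175.0]
force: [0.7, 0.0, 0.0]
grip_width: 0.061
```

>>> servo_tool --increments '[[[0,0,0,0,0,0,-1],[0,0,0,0,0,0,-1],[0,0,0,0,0,0,-1],[0,0,0,0,0,0,-1],[0,0,0,0,0,0,-1],[0,0,0,0,0,0,-1],[0,0,0,0,0,0,-1],[0,0,0,0,0,0,-1],[0,0,0,0,0,0,-1]]]' --squeeze 40

```text
time_s: 12.1
tool_pos: [0.5159, 0.0714, 0.0236]
tool_rot: [180.0, -0.0, -175.0]
force: [-0.1, 0.9, 0.7]
grip_width: 0.0217
```

Run:
```python
from h import *
s=cam('side');o=env.get_obs();print(o['time_s'],o['tool_pos'],o['tool_rot'],o['force'],o['grip_width'],o['qpos'].round(1))
t=cam('top')
b=cv2.resize(s['frame'][180:290,230:350],None,fx=5,fy=5,interpolation=cv2.INTER_CUBIC)
cv2.imwrite('pics/c7.png',b)
```

```text
12.15 [0.51591147 0.07137351 0.02357156] [ 1.79998675e+02 -1.76579814e-03 -1.75005955e+02] [-0.82911957 -0.79832366 -0.10964456] 0.021968470711139606 [-38.4  15.2  30.8 114.4  -9.7  52.8  92.5]
```

View pics/c7.png

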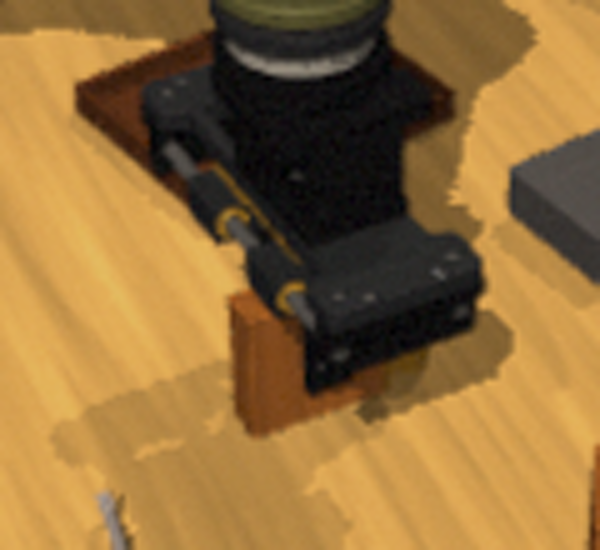

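The stile is gripped, 22 mm wide at the jaws. I'll lift it and move to a waypoint on the +y side of the jamb.

Run:
```python
from h import *
p,r=after([.58378,.28936,.15336],[180,35,103.84],[-.164,-.1185,.1067],[-24.73,28.88,-78.44]);print(p,r)
p,r=after(p,r,[0,0,.136],[0,0,0]);print(p,r)
p,r=after(p,r,[0,0,-.09],[0,0,0]);print(p,r)
y=np.array([np.cos(np.radians(62.7)),np.sin(np.radians(62.7))])
w=np.r_[np.array([.5988,-.1070])+(.0525+.09)*y,.0686+.03]
print(w,delta(p,r,w,[180,0,62.7]))
```

```text
[0.5155, 0.07115, 0.16002] [180.0, -0.003, -175.003]
[0.51549, 0.07115, 0.02402] [180.0, -0.003, -175.003]
[0.51549, 0.07115, 0.11402] [180.0, -0.003, -175.003]
[0.66415756 0.01962796 0.0986    ] ([-0.1436, -0.0643, 0.0154], [-0.0, -0.0, 122.3])
```

>>> servo_tool --increments '[[[0,0,-0.01,0,0,0,-1],[0,0,-0.03,0,0,0,-1],[0,0,-0.06,0,0,0,-1],[0,0,-0.09,0,0,0,-1],[0,0,-0.09,0,0,0,-1],[0,0,-0.09,0,0,0,-1]]]'

```text
time_s: 12.8
tool_pos: [0.5161, 0.0716, 0.1142]
tool_rot: [180.0, 0.1, -175.0]
force: [-1.2, -1.3, -2.7]
grip_width: 0.0218
```

>>> servo_tool --increments '[[[-0.144,-0.064,0.015,0,0,122.3,-1],[-0.144,-0.064,0.015,0,0,122.3,-1],[-0.144,-0.064,0.015,0,0,122.3,-1],[-0.144,-0.064,0.015,0,0,122.3,-1],[-0.144,-0.064,0.015,0,0,122.3,-1],[-0.144,-0.064,0.015,0,0,122.3,-1],[-0.144,-0.064,0.015,0,0,122.3,-1],[-0.144,-0.064,0.015,0,0,122.3,-1],[-0.144,-0.064,0.015,0,0,122.3,-1],[-0.144,-0.064,0.015,0,0,122.3,-1],[-0.144,-0.064,0.015,0,0,122.3,-1],[-0.144,-0.064,0.015,0,0,122.3,-1],[-0.144,-0.064,0.015,0,0,122.3,-1],[-0.144,-0.064,0.015,0,0,122.3,-1],[-0.144,-0.064,0.015,0,0,122.3,-1],[-0.144,-0.064,0.015,0,0,122.3,-1],[-0.144,-0.064,0.015,0,0,122.3,-1],[-0.144,-0.064,0.015,0,0,122.3,-1]]]'

```text
time_s: 14.6
tool_pos: [0.6646, 0.0202, 0.0979]
tool_rot: [-180.0, 0.0, 62.7]
force: [-0.5, 0.7, -1.1]
grip_width: 0.0221
```

Run:
```python
from h import *
s=cam('side');o=env.get_obs();print(o['time_s'],o['tool_pos'],o['tool_rot'],o['force'],o['grip_width'],o['qpos'].round(1))
p,r=after([.51549,.07115,.11402],[180,0,-175.003],[-.144,-.064,.015],[0,0,122.3]);print(p,r)
t=cam('top')
b=cv2.resize(s['frame'][150:310,290:450],None,fx=3.7,fy=3.7,interpolation=cv2.INTER_CUBIC)
cv2.imwrite('pics/c8.png',b)
cv2.imwrite('pics/t8.png',t['frame'])
```

```text
14.65 [0.66469322 0.02015955 0.09816808] [-1.79966318e+02  1.28859570e-02  6.27219760e+01] [ 0.14964467 -0.79928573 -1.40660666] 0.022098171971990505 [-44.   35.1  56.   90.7 -30.4  70.7  -9.7]
[0.66452, 0.01994, 0.09902] [-180.0, 0.0, 62.697]
```

View pics/c8.png

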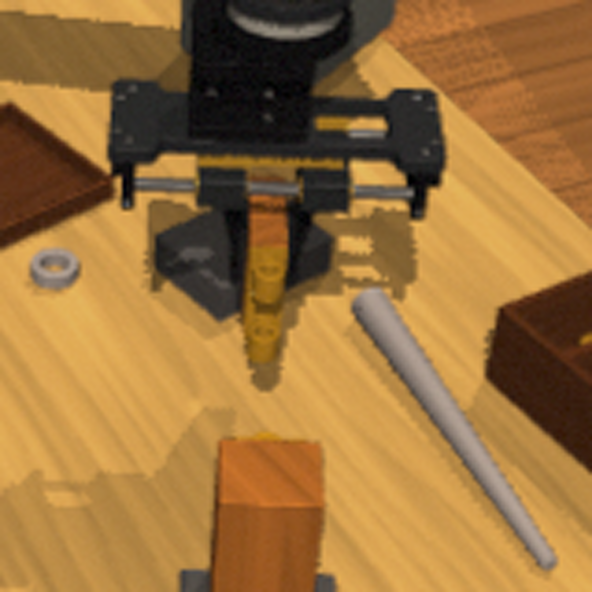

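View pics/t8.png

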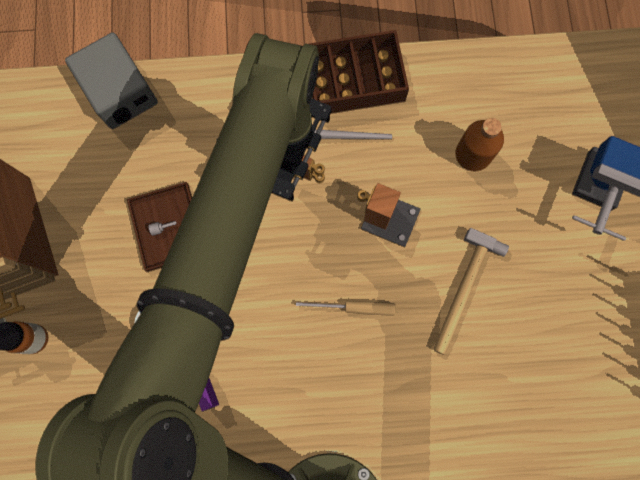

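Run:
```python
from h import *
s=ld('side');t=ld('top')
X=[[.6406,-.0265,.1425],[.6406,-.0265,.0965],[.5988,-.1070,.091]]
print(proj(t,X),proj(s,X))
a=cv2.resize(t['frame'][145:215,295:375],None,fx=7,fy=7,interpolation=cv2.INTER_CUBIC)
b=cv2.resize(s['frame'][195:265,340:380],None,fx=7,fy=7,interpolation=cv2.INTER_CUBIC)
cv2.imwrite('pics/d8.png',np.hstack([a,b])[:,:840][:, :800])
```

```text
[[319.74577672 168.11022993]
 [320.08356742 175.9554297 ]
 [362.57195185 194.3617311 ]] [[362.01568704 222.86175862]
 [360.59052858 239.58117563]
 [361.12764167 269.52144011]]
```

View pics/d8.png

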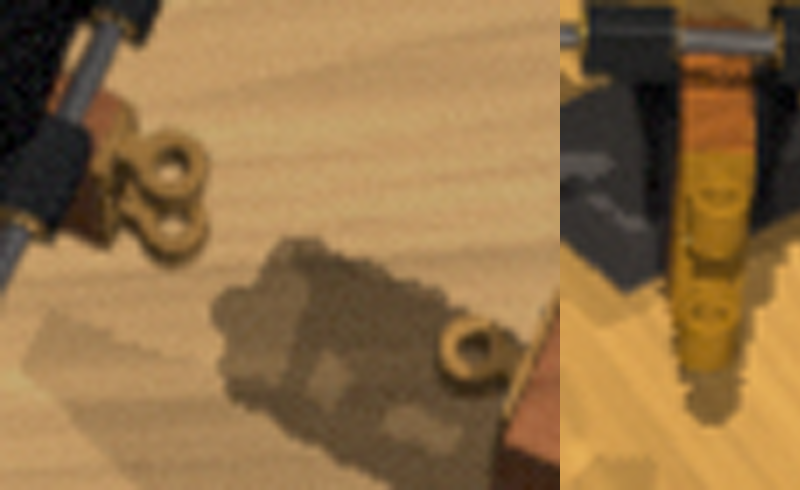

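```bash
cat > ov.py <<'E'
from h import *
s=ld('side');t=ld('top')
def ringpts(c,xy,z,r):
    a=np.linspace(0,2*np.pi,60);return proj(c,np.c_[xy[0]+r*np.cos(a),xy[1]+r*np.sin(a),np.full(60,z)])
def ov(c,x0,y0,w,h,k,rings):
    im=cv2.resize(c['frame'][y0:y0+h,x0:x0+w],None,fx=k,fy=k,interpolation=cv2.INTER_CUBIC);raw=im.copy()
    for xy,z,col in rings:
        for r in(.010,.005):
            q=(ringpts(c,xy,z,r)-[x0,y0]+.5)*k-.5
            cv2.polylines(im,[q.round().astype(int)],True,col,1)
    return raw,im
E
python3 - <<'E'
from ov import *
print(onz(t,319.3,167.9,.1425),onz(t,362.1,194.8,.091))
J=onz(t,362.1,194.8,.091)[:2]; U=onz(t,319.3,167.9,.1425)[:2]
A=np.hstack(ov(t,352,184,20,20,16,[(J,.091,(0,255,0))]));B=np.hstack(ov(t,309,158,20,20,16,[(U,.1425,(0,255,0))]))
cv2.imwrite('pics/o8.png',np.vstack([A,B])[:600])
E
```

```text
[ 0.6410762  -0.02568939  0.1425    ] [ 0.59797509 -0.10600413  0.091     ]
```

View pics/o8.png

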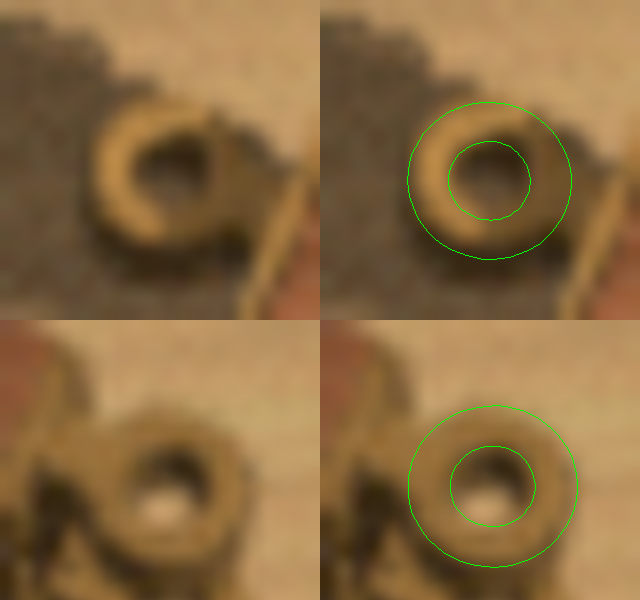

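The ring overlays agree with the encoder prediction to about 0.5 px. I'll lower first, then come part-way in level and look again.

>>> servo_tool --increments '[[[0,0,0.015,0,0,0,-1],[0,0,0.03,0,0,0,-1],[0,0,0.03,0,0,0,-1],[-0.02,0,0.03,0,0,0,-1],[-0.04,0,0.03,0,0,0,-1],[-0.055,0,0.03,0,0,0,-1],[-0.055,0,0.03,0,0,0,-1],[-0.055,0,0.03,0,0,0,-1],[-0.055,0,0.03,0,0,0,-1],[-0.055,0,0.03,0,0,0,-1]]]'

```text
time_s: 15.7
tool_pos: [0.6402, -0.0274, 0.0686]
tool_rot: [180.0, -0.0, 62.8]
force: [-1.1, -0.1, -2.1]
grip_width: 0.0218
```

Run:
```python
from h import *
cam('side');cam('top');o=env.get_obs();print(o['time_s'],o['tool_pos'],o['tool_rot'],o['force'],o['grip_width'],o['qpos'].round(1))
p=o['tool_pos'];y=np.array([np.cos(np.radians(62.7)),np.sin(np.radians(62.7))])
from ov import *
b=p[:2]-.0525*y; z=p[2]+.0124;print(b,z)
J=np.array([.5988,-.1070])
A=np.hstack(ov(t,330,165,45,40,8.8,[(J,.091,(0,255,0)),(b,z+.032,(0,0,255))]))
B=np.hstack(ov(s,340,225,45,50,8.8,[(b,z+.032,(0,0,255)),(b,z-.014,(255,0,0)),(J,.091,(0,255,0))]))
cv2.imwrite('pics/o9a.png',A);cv2.imwrite('pics/o9b.png',B)
```

```text
15.8 [ 0.64002546 -0.02777296  0.06850999] [-1.79999974e+02 -1.12590800e-02  6.27743540e+01] [-0.3532314  -0.2504925  -1.61020296] 0.021687955285171836 [-41.6  34.2  56.1  96.  -30.6  66.6  -4.6]
[ 0.61594636 -0.07442537] 0.08090999322144792
```

View pics/o9a.png

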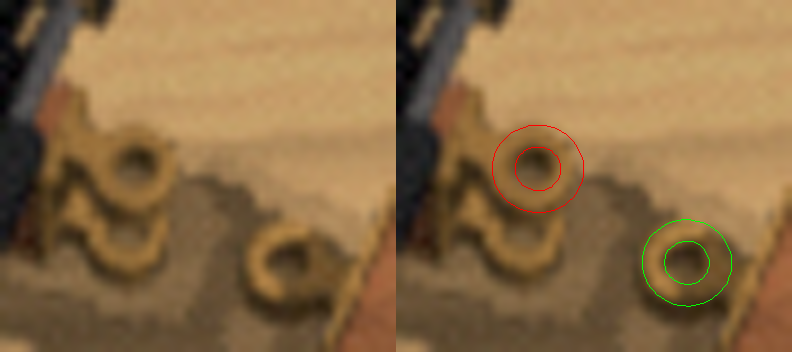

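View pics/o9b.png

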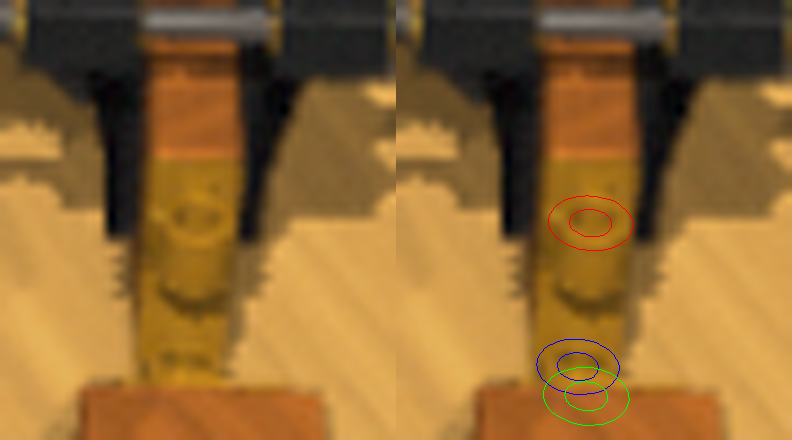

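Run:
```python
from ov import *
U=(344.67,183.19);S=(361.94,249.1)
print(tri(t,U,s,S),onz(t,*U,.113))
X=onz(t,*U,.113)[:2]
J=np.array([.5988,-.1070])
A=np.hstack(ov(t,333,172,24,20,16,[(X,.113,(0,255,0))]));B=np.hstack(ov(t,351,184,24,20,16,[(J,.091,(0,255,0))]))
cv2.imwrite('pics/o10.png',np.vstack([A,B])[:640][:600])
C=np.hstack(ov(s,350,238,24,30,16,[(tri(t,U,s,S)[0][:2],.114,(0,255,0))]))
cv2.imwrite('pics/o10s.png',C)
```

```text
(array([ 0.6173106 , -0.07271331,  0.11307126]), [np.float64(0.0002740622029262777), np.float64(0.0002740622029263954)]) [ 0.61705567 -0.07264102  0.113     ]
```

View pics/o10.png

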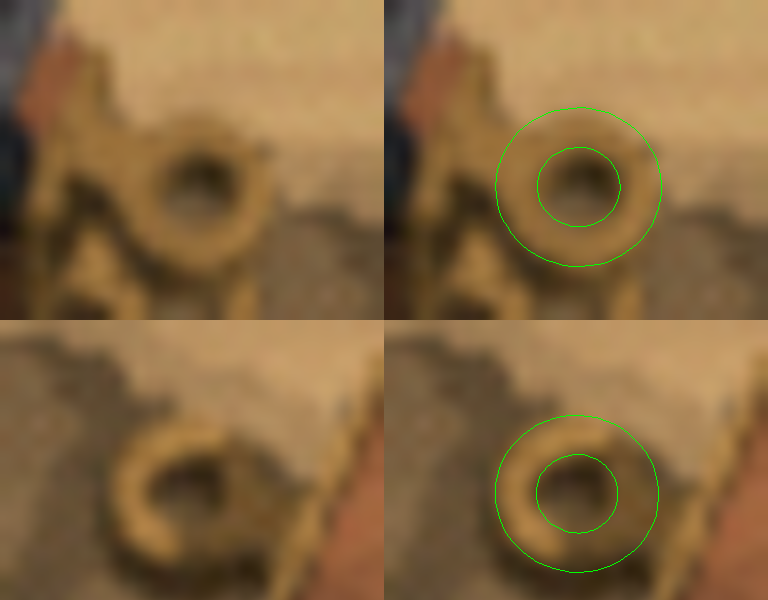

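View pics/o10s.png

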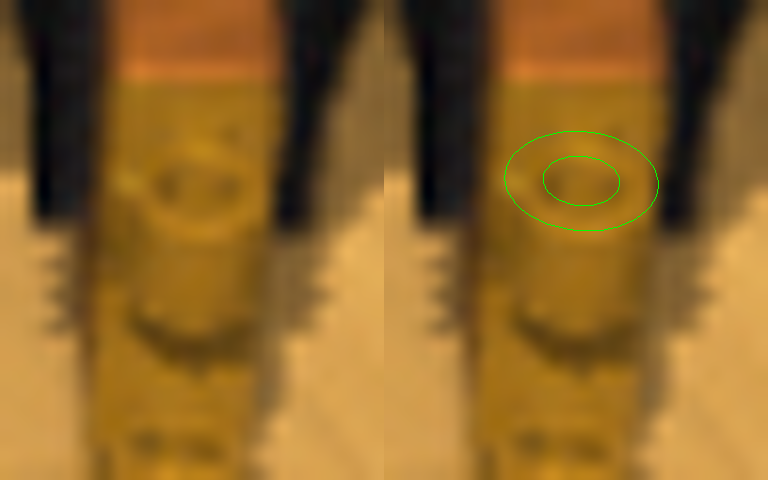

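The camera says the remaining distance is about 38.5 mm, while the encoder route says about 36.7 mm. A common camera bias explains the gap, and it cancels in the stile-versus-jamb comparison. I'll advance 30 mm and look again.

>>> servo_tool --increments '[[[-0.008,0,0,0,0,0,-1],[-0.015,0,0,0,0,0,-1],[-0.022,0,0,0,0,0,-1],[-0.03,0,0,0,0,0,-1],[-0.03,0,0,0,0,0,-1],[-0.03,0,0,0,0,0,-1],[-0.03,0,0,0,0,0,-1],[-0.03,0,0,0,0,0,-1]]]'

```text
time_s: 16.6
tool_pos: [0.6262, -0.0548, 0.0686]
tool_rot: [180.0, -0.0, 62.7]
force: [0.1, 0.2, -1.8]
grip_width: 0.0216
```

Run:
```python
from h import *
cam('side');cam('top');o=env.get_obs();print(o['time_s'],o['tool_pos'],o['tool_rot'],o['force'],o['grip_width'],o['qpos'].round(1))
from ov import *
p=o['tool_pos'];y=np.array([np.cos(np.radians(62.7)),np.sin(np.radians(62.7))])
b=p[:2]-.0508*y;J=np.array([.5988,-.1070]);z=p[2]+.0124;print(b,z)
A=np.hstack(ov(t,344,178,24,24,16,[(b,z+.032,(0,0,255)),(J,.091,(0,255,0))]))
cv2.imwrite('pics/o11.png',A)
B=np.hstack(ov(s,340,235,40,45,9.5,[(b,z+.032,(0,0,255)),(J,.091,(0,255,0))]))
cv2.imwrite('pics/o11s.png',B)
```

```text
16.7 [ 0.62609408 -0.05493561  0.06853536] [-1.79997635e+02 -4.28639844e-03  6.27336273e+01] [-0.56718773  0.74611292 -2.50269667] 0.021959034422462137 [-40.3  32.9  56.9  97.8 -29.9  65.9  -2.2]
[ 0.60279469 -0.10007737] 0.08093535691342159
```

View pics/o11.png

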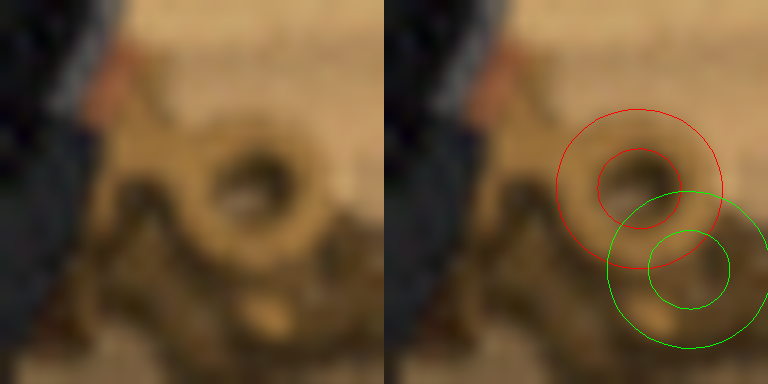

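View pics/o11s.png

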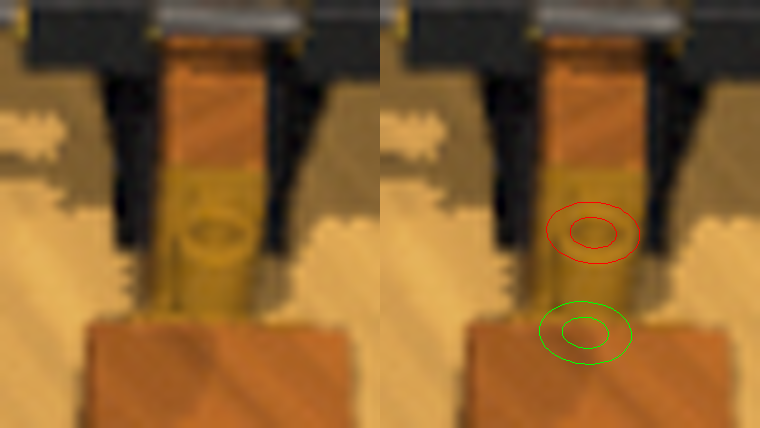

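>>> servo_tool --increments '[[[-0.003,0,0,0,0,0,-1],[-0.006,0,0,0,0,0,-1],[-0.0083,-0.0003,0,0,0,0,-1],[-0.0083,-0.0003,0,0,0,0,-1],[-0.0083,-0.0003,0,0,0,0,-1],[-0.0083,-0.0003,0,0,0,0,-1],[-0.0083,-0.0003,0,0,0,0,-1],[-0.0083,-0.0003,0,0,0,0,-1]]]'

```text
time_s: 17.5
tool_pos: [0.6219, -0.0624, 0.0686]
tool_rot: [-180.0, -0.0, 62.7]
force: [-0.5, -0.4, -0.9]
grip_width: 0.022
```

Run:
```python
from h import *
cam('side');cam('top');o=env.get_obs();print(o['time_s'],o['tool_pos'],o['tool_rot'],o['force'],o['grip_width'],o['qpos'].round(1))
from ov import *
p=o['tool_pos'];y=np.array([np.cos(np.radians(62.7)),np.sin(np.radians(62.7))])
b=p[:2]-.0508*y;J=np.array([.5988,-.1070]);z=p[2]+.0124;print(b,z)
A=np.hstack(ov(t,346,178,24,24,16,[(b,z+.032,(0,0,255)),(J,.113,(0,255,0))]))
cv2.imwrite('pics/o12.png',A)
B=np.hstack(ov(s,340,235,40,50,9.5,[(J,.113,(0,255,0))]))
cv2.imwrite('pics/o12s.png',B)
cv2.imwrite('pics/t12.png',cv2.resize(t['frame'][150:250,300:430],None,fx=6,fy=6,interpolation=cv2.INTER_CUBIC))
```

```text
17.6 [ 0.62192949 -0.06251144  0.06858354] [ 1.79998916e+02 -2.21408947e-03  6.27031586e+01] [-0.50420763  0.02581119 -1.92537225] 0.021731975880049458 [-40.   32.6  57.1  98.4 -29.7  65.7  -1.6]
[ 0.59863009 -0.1076532 ] 0.08098353787613963
```

View pics/o12.png

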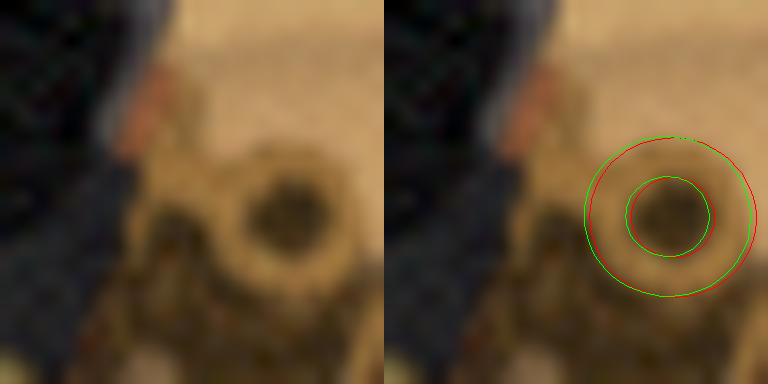

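View pics/o12s.png

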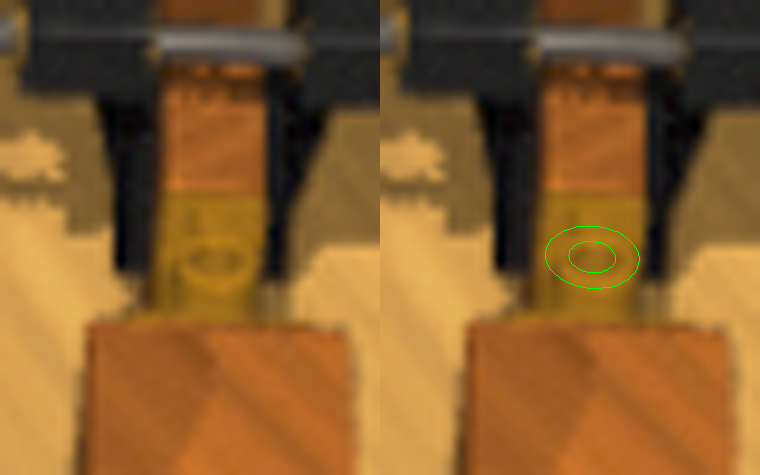

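View pics/t12.png

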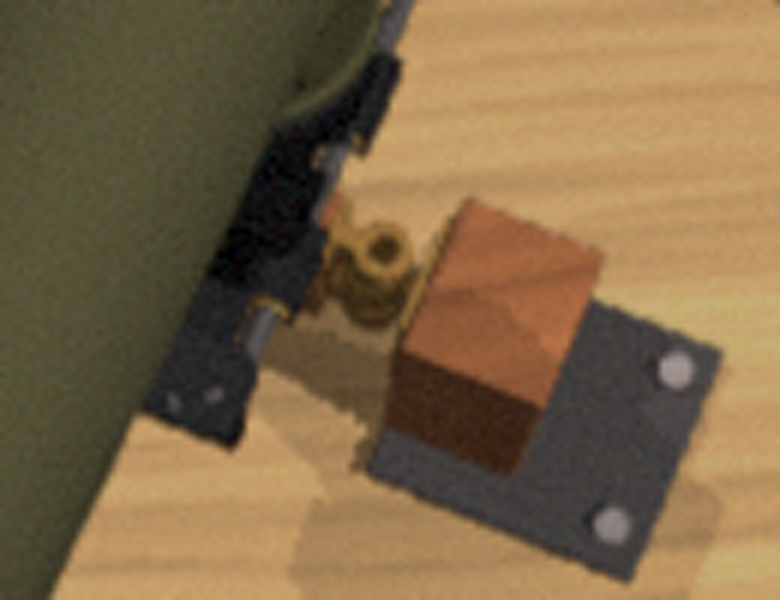

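Run:
```python
from ov import *
y=np.array([np.cos(np.radians(62.7)),np.sin(np.radians(62.7))]);x=np.array([y[1],-y[0]])
J=np.array([.5988,-.1070])
P=[np.r_[J-.018*y-.028*x,.11],np.r_[J-.018*y+.028*x,.11],np.r_[J,.113],np.r_[J+.001*x,.113],np.r_[J+.001*y,.113]]
print(proj(s,P)); print(proj(t,P))
# measured post edges in side: gradient along rows just below the post's far top edge
g=cv2.cvtColor(s['frame'],cv2.COLOR_BGR2HSV)
for r in (271,273,276):
    h=s['frame'][r,344:384].astype(int); print(r,(h[:,1]).tolist())
```

```text
[[347.99344182 268.10285609]
 [375.89113527 269.16950276]
 [361.84857908 261.56322959]
 [362.34123963 261.58187105]
 [361.83849965 261.23602383]]
[[366.2154665  207.93531843]
 [377.28675162 182.24471849]
 [363.22458638 191.03073746]
 [363.42393691 190.57218417]
 [362.74385705 190.83406071]]
271 [157, 156, 161, 169, 149, 74, 92, 86, 91, 93, 90, 91, 87, 87, 85, 80, 79, 86, 101, 102, 105, 106, 102, 98, 100, 97, 100, 99, 103, 105, 105, 106, 116, 147, 164, 163, 161, 160, 162, 171]
273 [158, 157, 155, 158, 140, 81, 97, 93, 94, 89, 91, 91, 89, 91, 89, 87, 85, 81, 86, 101, 104, 105, 107, 104, 102, 98, 97, 100, 99, 98, 106, 107, 112, 136, 167, 169, 167, 165, 160, 158]
276 [163, 165, 159, 147, 111, 75, 93, 97, 97, 97, 91, 93, 90, 90, 89, 89, 93, 93, 95, 100, 93, 93, 100, 103, 105, 107, 105, 102, 102, 100, 100, 99, 104, 133, 167, 162, 166, 171, 169, 168]
```

Both views show the stile's hole over the jamb bore. In the side view the post and the stile ring are both shifted about +0.5 px, so they agree with each other. The only force is the stile's weight and the tool is upright. Handing in.

Run:
```python
from h import *
print(env.get_obs()['joint_velocities'].round(2)); print(env.sign_off())
```

```text
[ 0.12 -0.1  -0.02  0.01 -0.07 -0.03  0.05]
the job is handed in; nothing more can be done
None
```

I pulled the pin straight up out of the jamb knuckle and left it lying in the wooden tray. I then gripped the wooden stile, brought it in level from the jamb's +y side, and handed the job in holding it there at about 17.6 s.

**Last checks**
- **Alignment:** in both cameras the stile's hole sat over the jamb bore to about 0.5 mm. By the encoder, `stile_bore` was at 81.0 mm height with no measurable tilt.
- **Contact:** the wrist force was only about the stile's own weight (around 2 N), so I saw no sign of touching the jamb. The jamb knuckle itself was hidden in the last pictures.
- **Pin:** I last saw it in the tray when the stile was on its way over, and did not look again before handing in.

**One disagreement:** encoder positions and camera positions differed by about 1.5–1.8 mm along the approach direction. I put this down to camera calibration and aligned the stile to the jamb by comparing the two within the same picture.

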